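# Set the dimmerstat to 110 V and switch on

### The job

An imported 110 volt electric typewriter is to be tried on this bench. With closed fingertips, push the dimmerstat's dial round until its index lines up with the 110 volt line (of the two long lines, the first one going clockwise from the gap in the scale), and only then press the mains rocker on. Do not grip or force the knob, do not shift the dimmerstat, leave the other things on the bench where they are, and finish with the hand clear.

Things in the scene. Friction and masses are not known exactly. Their poses are not given: they have to be found in the camera images.
- dimmerstat: grey steel case, 230 (x) by 180 (y) mm, flat top 146 mm above the bench, dial plate 2 mm higher; 6 kg, loose on rubber feet. Origin: centre of its underside; z up; front (switch side) is -x. On top: dial, vertical axis at x +22, y 0 mm; along the front edge the mains rocker at x -84, y -40, a pilot lamp at x -84, y +28 (10 mm high) and a fuse cap at x -84, y +62 (13 mm high).
- dial (a joint): dial angle in rad: 0 at the zero end of the scale, growing clockwise from above to a stop at 5.4. Thin lines every 0.2; two long lines, 110 V at 2.2 and 230 V at 4.6. In the dimmerstat's frame the index points (2.70 - value) rad anticlockwise from +x; the gap of the scale faces the front. Drag about 0.12 N m; it stays where it is left.
- dial_top (a point): on the dial's axis, at the top of its knob, 32 mm above the dial plate. Turns with the knob: x along the bar to the index end, z up. The knob is a black bar 84 mm long, 16 mm thick, its sides upright from 6 to 32 mm above the plate, lying centrally across the axis, on a hub 28 mm across and a skirt 68 mm across and 6 mm high.
- index (a point): tip of the index, 51 mm from the axis, 9 mm above the plate: a white line along the top of one half of the bar, down its end and out on a small tongue (5 mm wide, 6 to 9 mm above the plate) to this tip.
- line_110 (a point): middle of the 110 V line on the dial plate, 60 mm from the axis. Two of the black radial lines are long (23 by 3 mm, the others 8 by 1.4 mm); this is the first of the two going clockwise, seen from above, from the gap of the scale.
- switch (a joint): mains rocker angle in rad: 0 off (end nearest the dial raised, the other down), 0.34 fully on (end nearest the dial down). It stays where it is left; about 4 N on the raised end moves it.
- switch_on_end (a point): on the face of the rocker's raised half, 12 mm from the pivot: press straight down here. White rocker 40 mm (along the dimmerstat's x) by 22 mm in a black frame 48 by 32 mm, 4 mm proud of the case top; pivot 152 mm above the bench, across its middle. Off: this point is 4 mm above the pivot; on: level with it. The raised end is 20 mm from the pivot.
- oil_can: brass oil can: cylinder 60 mm across, cone and thin spout to 125 mm; loose bystander.
- screwdriver: screwdriver 170 mm long lying flat, wooden handle; loose bystander.
- cleaning_brush: wooden type-cleaning brush 170 mm long, lying flat; loose bystander.
- ribbon_tin: closed round ribbon tin, 65 mm across, 22 mm high; loose bystander.
- ribbon_spool: dark steel ribbon spool, 54 mm across, 14 mm high; loose bystander.
- screw_jar: glass screw jar with steel lid, 52 mm across, 60 mm high; loose bystander.
- spanner: steel spanner 150 mm long lying flat; loose bystander.

How it is judged:
By the outcome, as a careful person would: the job done as asked, in the order asked, and still so for the second after the job is handed in, with the robot touching nothing.
It also fails if it takes over 42 s, if anything falls off the work surface, if the arm or the gripper's body presses on something with over 40 N, if the wrist force passes 120 N, or if a joint passes its speed limit or range.

### The arm

A 6-joint arm with a two-finger parallel gripper is mounted at the origin on the work surface. World frame = base frame: x ahead of the robot, y to its left, z up, the work surface at z = 0. Lengths are in mm, angles in rad, forces in N, time in s.
With the tool pointing down it reaches from about 400 to 925 mm from the base axis. Payload 12.5 kg.
Tool frame: the origin (TCP) lies midway between the tips of the shut fingers; the grasp point (between the pads) lies 19 mm behind it; z points along the fingers, y is the line along which they close (so a half turn about z gives the same grasp; the last joint's range is limited). The gripper opens to 95 mm and grips with 3 to 60 N. Pads are 20 mm wide; open, the fingers measure 119 mm over their backs; the gripper's body (75 mm by 180 mm) begins 59 mm behind the grasp point.
Start: joints at [1.033, 0.491, 1.559, -0, 1.092, -0.106], TCP at [261.553, 567.659, 214.661] pointing down, gripper open.
Joint ranges: [-3.1, 3.1], [-0.84, 2.19], [0.05, 2.79], [-1.13, 4.28], [0.06, 2.93], [-2.69, 2.69]. Speed limits (rad/s): [2.22, 2.22, 2.79, 3.14, 3.14, 3.14].

### API

Orientations are given as [roll, pitch, yaw] about the fixed x, y, z axes, in that order (R = Rz(yaw) Ry(pitch) Rx(roll)).
In Python, from cell import readout, eyes, env gives the robot as it stands.
- The arm moves only by the tool move_arm, never from a script. Its argument "plan" is a list of rows, each a list of 3 entries, a list of its own where there are three numbers: the turn, a rotation vector about the tool's x, y, z in degrees, then the shift along the tool's x, y, z in m, then the gripper command: -1 is shut, 1 is fully open, values between are in proportion. In form: [[[ax, ay, az], [x, y, z], jaw], ...]. A call has 1 to 5 rows; each row is the pose to reach, as a shift and turn from the pose commanded when the call began, along the tool's axes at that moment; what a row does not reach only later rows make up. A row lasts 1/8 s, in which the tool goes at most 62.5 mm and 10.7 degrees, less where a joint would pass 70% of its speed; a pose out of reach is approached as far as the arm can. A call with a gripper value outside its range is refused whole. The fingers move at their own pace and stop on an object; the grip force is fixed at half the most. Time passes only in rows, so rows that repeat a pose let the fingers close. It gives the time, the measured TCP pose, the force, the opening and the grip force at its end, in the units of the state.
- readout.state(): the state, without advancing time (a new reading comes with each control period).
- eyes.read_camera(name): name is "side" or "top"; returns a dict with "img" (420x560x3 uint8, red, green, blue), "K" (3x3 intrinsics, pixels), "extrinsics" (4x4, takes a point from camera to world coordinates). Camera axes: x right, y up, looking along -z (the intrinsics and any distortion apply to the point x, -y, -z); pixel columns grow to the right and rows downward; lengths in mm; the calibration is good to about 2 mm. A picture is of the moment at which its call begins. There is no depth.
- env.job_done(): hands the job in; it is judged then, once.
Trained networks look in a picture, given as the dict that the camera call returned (one of the last four; its "shot" number tells which), for a name from the list of things; names that differ only in an ending like _2 or _b are one class to them, and where a whole thing is asked for, a point or a joint stands for the part that bears it (a point fixed in the world has none). Each returns a list of dicts, best first, with "score" (0 to 1); they miss things now and then, are a little off and sometimes report something else, mostly with a low value. They report only what shows in the picture. A call takes as long as a camera call.
- eyes.cut_out(picture, name): "mask" (420x560 bool, what is visible of it) and "uv" ([column, row] in pixels, amid what is visible of it).
The state is a dict: "t": time; "joints": joint angles; "qvel": joint speeds; "tau": joint torques, N m; "eef_pos": TCP position; "tcp_rot": TCP orientation; "ft_force": force on the tool from outside, world axes, zero at the start; "moment": the same for the moment, N m; "opening": opening from 0.0 (shut) to 1.0 (fully open); "grip_force": force on a finger pad.
Only numpy, scipy, OpenCV 4.12 (cv2) and the standard library are available. Lean on these libraries where they do the work, as an engineer would, in place of code of your own. Each camera call takes 0.05 s, during which the arm holds its last target. There are 200 camera calls.

## Working session

There is one attempt and no reset: what is moved stays moved. The work goes in short steps, Python scripts to look and compute and a tool call to move; the robot and the scene stay as the last step left them, time stands still between calls to the robot, and variables do not carry over. Pictures are saved under pics/ and viewed, at most 10 in all, crops included, and the job is handed in when it is done.

Besides the shell and the picture viewer there is one more tool, called after "Emit:" by a JSON object that holds its "fn" and its "kwargs", one argument or row to a line. move_arm: Moves the arm, as the interface text tells. Its arguments: {"type":"object","properties":{"plan":{"type":"array","items":{"type":"array"}}},"required":["plan"]}

```bash
mkdir -p pics; ls
cat > h.py <<'E'
import numpy as np, cv2
from cell import readout, eyes, env
def px2w(p,uv,z):
    K=np.array(p["K"]);E=np.array(p["extrinsics"])
    d=np.linalg.inv(K)@np.array([uv[0],uv[1],1.]); d=E[:3,:3]@(d*[1,-1,-1]); o=E[:3,3]
    return o+d*(z-o[2])/d[2]
def w2px(p,w):
    K=np.array(p["K"]);E=np.array(p["extrinsics"])
    c=E[:3,:3].T@(np.array(w,float)-E[:3,3]); c=c*[1,-1,-1]; q=K@c; return q[:2]/q[2]
def save(p,n,crop=None,s=1):
    im=p["img"][:,:,::-1]
    if crop: a,b,c,d=crop; im=im[b:d,a:c]
    cv2.imwrite("pics/"+n,cv2.resize(im,None,fx=s,fy=s,interpolation=cv2.INTER_CUBIC))
E
python3 - <<'E'
from h import *
ps={n:eyes.read_camera(n) for n in("top","side")}
for n,p in ps.items():
    save(p,n+"0.png"); print(n,{k:v for k,v in p.items() if k not in("img",)})
    for t in("dimmerstat","dial","switch"):
        for r in eyes.cut_out(p,t)[:2]:print(t,r["score"],r["uv"],r["mask"].sum())
print(readout.state())
E
```

```text
pics
top {'K': array([[381.98784211,   0.        , 279.84238841],
       [  0.        , 381.98784211, 214.21210005],
       [  0.        ,   0.        ,   1.        ]]), 'extrinsics': array([[ 4.58496729e-03,  9.86665788e-01, -1.62694811e-01,
         4.20182091e+02],
       [-9.99545700e-01,  9.36845376e-03,  2.86465711e-02,
        -3.35434165e+01],
       [ 2.97887904e-02,  1.62489555e-01,  9.86260499e-01,
         1.02317992e+03],
       [ 0.00000000e+00,  0.00000000e+00,  0.00000000e+00,
         1.00000000e+00]]), 'shot': 1}
dimmerstat 0.73 [244.4, 226.6] 7598
dial 0.86 [243.4, 219.6] 764
switch 0.51 [286.0, 185.4] 475
side {'K': array([[414.32286571,   0.        , 279.02481868],
       [  0.        , 414.32286571, 211.83195512],
       [  0.        ,   0.        ,   1.        ]]), 'extrinsics': array([[ 7.82611451e-01,  3.29699195e-01, -5.28031967e-01,
        -2.71449560e+01],
       [-6.22024193e-01,  4.47690921e-01, -6.42385198e-01,
        -7.61238966e+02],
       [ 2.46012347e-02,  8.31186670e-01,  5.55448917e-01,
         7.30077622e+02],
       [ 0.00000000e+00,  0.0000
[... 157 characters left out ...]
 85
switch 0.48 [153.3, 205.3] 203
{'t': 0.4, 'joints': array([ 1.03342631e+00,  4.90997913e-01,  1.55899697e+00,  3.70912795e-05,
        1.09167282e+00, -1.05591391e-01]), 'qvel': array([ 0.00034611, -0.00095932, -0.00180666,  0.00013901, -0.00042994,
        0.00023133]), 'tau': array([-9.28239679e-04, -6.11906719e+01, -2.58172041e+01,  6.92588068e-02,
        4.52102849e-02, -4.91576554e-05]), 'eef_pos': array([261.50992697, 567.63692147, 214.56664872]), 'tcp_rot': array([-3.14152149e+00, -4.06397799e-05,  2.70979692e+00]), 'ft_force': array([ 0.05223572,  0.31034781, -0.47982021]), 'moment': array([ 0.0158914 , -0.00439765, -0.02474019]), 'grip_force': 0.0, 'opening': 0.999151490128171}
```

Run:
```python
import cv2
a=cv2.imread('pics/top0.png')[120:320,140:380];b=cv2.imread('pics/side0.png')
cv2.imwrite('pics/topc.png',cv2.resize(a,None,fx=3,fy=3,interpolation=cv2.INTER_CUBIC))
```

```text
(no output)
```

View pics/topc.png

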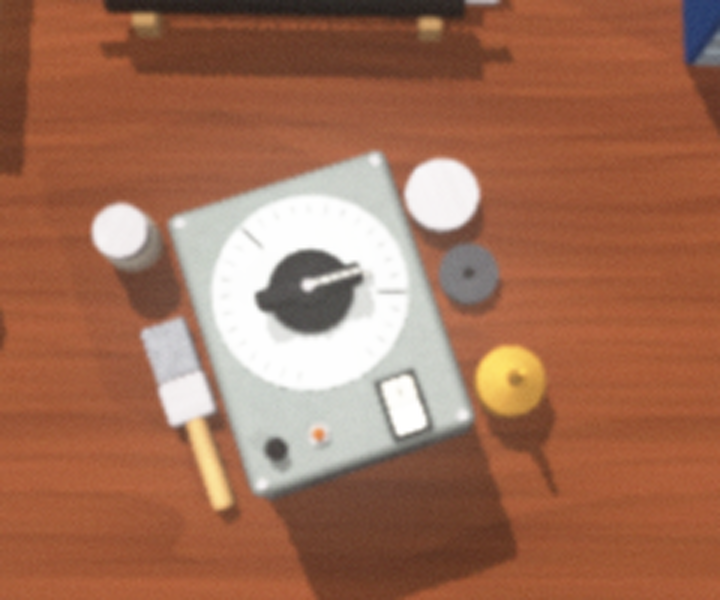

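View pics/side0.png

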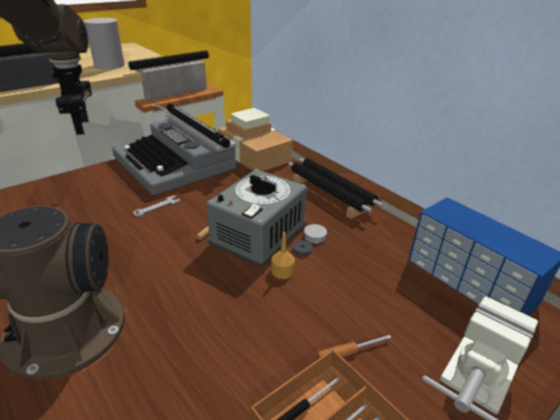

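The side view shows the scene is clear above the dimmerstat. In the top crop the dial centre is at about (310,287) and the index points right to (360,270). The long line at upper left, (254,238), is 110 V and the one at right, (390,292), is 230 V. The rocker is at (403,404).

```bash
cat >> h.py <<'E'
def polar(p,c,z,r0,r1,n=1440):
    """mean grey vs world angle on the ring r0..r1 about c at height z"""
    g=cv2.cvtColor(p["img"],cv2.COLOR_RGB2GRAY).astype(np.float32)
    a=np.arange(n)*2*np.pi/n; rs=np.arange(r0,r1,1.)
    M=np.array([[w2px(p,[c[0]+r*np.cos(t),c[1]+r*np.sin(t),z]) for t in a] for r in rs],np.float32)
    return a,cv2.remap(g,M[...,0],M[...,1],cv2.INTER_CUBIC).mean(0)
E
python3 - <<'E'
from h import *
p=eyes.read_camera("top"); np.save("p0.npy",p,allow_pickle=True)
C=np.array([px2w(p,[140+u/3,120+v/3],146)[:2] for u,v in[(172,222),(380,152),(470,420),(258,496)]])
c=C.mean(0);print(C.round(),[np.linalg.norm(C[i]-C[i-1]).round() for i in range(4)])
f=(C[0]+C[1]-C[2]-C[3])/2; s=(C[0]+C[3]-C[1]-C[2])/2
yaw=[np.arctan2(f[1],f[0]),np.arctan2(s[1],s[0])-np.pi/2];print("corner centre",c,"yaw",yaw)
y=np.mean(yaw);ax=c+22*np.array([np.cos(y),np.sin(y)]);print("axis from corners",ax)
# white plate
w=(p["img"].min(2)>205).astype(np.uint8); n,l,st,ce=cv2.connectedComponentsWithStats(w)
u=w2px(p,[*ax,148]); 
k=min((i for i in range(1,n) if st[i,4]>300),key=lambda i:np.hypot(*(ce[i]-u))); cn=max(cv2.findContours((l==k).astype(np.uint8),0,cv2.CHAIN_APPROX_NONE)[0],key=len)
h=cv2.convexHull(cn)[:,0]; W=np.array([px2w(p,q,148)[:2] for q in h])
A=np.c_[2*W,np.ones(len(W))];s_=np.linalg.lstsq(A,(W**2).sum(1),rcond=None)[0];pc=s_[:2];print("plate centre",pc,"R",np.sqrt(s_[2]+pc@pc))
r=eyes.cut_out(p,"switch")[0]; print("switch",px2w(p,r["uv"],152)[:2])
for nm,z,r0,r1 in(("lines",148,50,58),):
    a,g=polar(p,pc,z,r0,r1); d=cv2.GaussianBlur(g[None],(1,1),0)[0]
    for i in np.argsort(d)[:40]: print(round(a[i],3),round(float(d[i])),end="; ")
print()
a,g=polar(p,pc,180,16,38); i=np.argsort(-g)[:25];print("knob bright",np.c_[a[i],g[i]].round(2).tolist())
E
```

```text
[[611. 134.]
 [669. -27.]
 [459. -98.]
 [402.  61.]] [np.float64(221.0), np.float64(171.0), np.float64(222.0), np.float64(169.0)]
corner centre [535.19436719  17.48486888] yaw [np.float64(0.3288359680782598), np.float64(0.3470565384491002)]
axis from corners [555.94999384  24.77897352]
plate centre [556.14368489  25.90290961] R 81.46993040272358
switch [473.0636418  -49.38919479]
4.747 221; 4.743 222; 4.752 222; 4.739 222; 4.756 223; 4.734 224; 4.76 224; 4.765 226; 4.73 226; 4.769 228; 0.82 228; 0.816 228; 0.825 229; 0.812 229; 4.725 229; 0.829 230; 0.807 230; 4.773 230; 0.833 231; 4.721 231; 0.803 232; 4.778 233; 0.838 233; 0.798 234; 4.717 234; 4.782 235; 0.842 235; 0.794 236; 4.787 237; 0.846 237; 4.712 238; 4.791 239; 0.79 239; 0.851 239; 4.795 241; 4.708 241; 0.785 242; 0.855 242; 4.8 242; 4.804 243; 
knob bright [[5.07, 219.93], [5.08, 219.91], [5.07, 219.68], [5.08, 219.62], [5.07, 219.1], [5.09, 219.08], [5.09, 218.34], [5.06, 218.22], [5.1, 217.41], [5.06, 217.12], [5.1, 216.21], [5.05, 215.7], [5.11, 214.75], [5.05, 213.91], [5.11, 213.09], [5.04, 211.98], [5.11, 211.23], [5.04, 209.75], [5.12, 209.08], [5.04, 207.13], [5.12, 207.09], [5.13, 204.57], [5.03, 204.4], [5.13, 202.07], [5.03, 201.43]]
```

```bash
cat >> h.py <<'E'
def plan(way,start=None,lin=45,ang=8.,jaw=-1):
    """way: [x,y,z,yaw] world targets (mm, rad), tool down; prints calls of 5 rows in tool axes (deg, m)"""
    if start is None:
        s=readout.state(); start=[*s["eef_pos"],s["tcp_rot"][2]]; print("t",round(s["t"],2),"tilt",s["tcp_rot"][:2].round(3),"F",s["ft_force"].round(1))
    rows=[];c=np.array(start,float)
    for w in way:
        w=np.array(w,float);d=w-c;d[3]=(d[3]+np.pi)%(2*np.pi)-np.pi
        n=max(1,int(np.ceil(max(np.linalg.norm(d[:3])/lin,abs(np.degrees(d[3]))/ang-1e-9))))
        rows+=[c+d*(i+1)/n for i in range(n)];c=c+d
    b=np.array(start,float)
    for k in range(0,len(rows),5):
        o=[]
        for r in rows[k:k+5]:
            d=r-b;cy,sy=np.cos(b[3]),np.sin(b[3])
            o.append([[0,0,round(-np.degrees(d[3]),1)],[round(v/1000,4) for v in(d[0]*cy+d[1]*sy,d[0]*sy-d[1]*cy,-d[2])],jaw])
        print(o);b=rows[min(k+4,len(rows)-1)]
E
python3 -c "
from h import *
plan([[290,500,260,2.45],[529,-17,260,.363]])"
```

```text
t 0.5 tilt [3.142 0.   ] F [ 0.2 -0.9  0.5]
[[[0, 0, np.float64(7.4)], [np.float64(-0.0271), np.float64(-0.0248), np.float64(-0.0227)], -1], [[0, 0, np.float64(14.9)], [np.float64(-0.0541), np.float64(-0.0495), np.float64(-0.0454)], -1], [[0, 0, np.float64(22.9)], [np.float64(-0.083), np.float64(-0.0742), np.float64(-0.0454)], -1], [[0, 0, np.float64(30.8)], [np.float64(-0.1119), np.float64(-0.0988), np.float64(-0.0454)], -1], [[0, 0, np.float64(38.8)], [np.float64(-0.1408), np.float64(-0.1234), np.float64(-0.0454)], -1]]
[[[0, 0, np.float64(8.0)], [np.float64(-0.038), np.float64(-0.0011), np.float64(-0.0)], -1], [[0, 0, np.float64(15.9)], [np.float64(-0.0759), np.float64(-0.0022), np.float64(-0.0)], -1], [[0, 0, np.float64(23.9)], [np.float64(-0.1139), np.float64(-0.0033), np.float64(-0.0)], -1], [[0, 0, np.float64(31.9)], [np.float64(-0.1518), np.float64(-0.0044), np.float64(-0.0)], -1], [[0, 0, np.float64(39.9)], [np.float64(-0.1898), np.float64(-0.0055), np.float64(-0.0)], -1]]
[[[0, 0, np.float64(8.0)], [np.float64(-0.0298), np.float64(0.0235), np.float64(-0.0)], -1], [[0, 0, np.float64(15.9)], [np.float64(-0.0597), np.float64(0.047), np.float64(-0.0)], -1], [[0, 0, np.float64(23.9)], [np.float64(-0.0895), np.float64(0.0705), np.float64(-0.0)], -1], [[0, 0, np.float64(31.9)], [np.float64(-0.1193), np.float64(0.0939), np.float64(-0.0)], -1], [[0, 0, np.float64(39.9)], [np.float64(-0.1492), np.float64(0.1174), np.float64(-0.0)], -1]]
[[[0, 0, np.float64(8.0)], [np.float64(-0.0079), np.float64(0.0372), np.float64(-0.0)], -1], [[0, 0, np.float64(15.9)], [np.float64(-0.0157), np.float64(0.0743), np.float64(-0.0)], -1]]
```

Emit:
{"fn": "move_arm", "kwargs": {
  "plan": [
    [[0,0,7.4],[-0.027,-0.025,-0.023],-1],
    [[0,0,15],[-0.054,-0.05,-0.045],-1],
    [[0,0,23],[-0.083,-0.074,-0.045],-1],
    [[0,0,31],[-0.112,-0.099,-0.045],-1],
    [[0,0,39],[-0.141,-0.123,-0.045],-1]
  ]
}}

```text
t: 1.12
eef_pos: [338.5, 395.8, 259.9]
tcp_rot: [3.141, -0.0, 2.025]
ft_force: [0.1, 0.0, 0.3]
opening: 0.531
grip_force: 0.0
```

Emit:
{"fn": "move_arm", "kwargs": {
  "plan": [
    [[0,0,8],[-0.038,-0.001,0],-1],
    [[0,0,16],[-0.076,-0.002,0],-1],
    [[0,0,24],[-0.114,-0.003,0],-1],
    [[0,0,32],[-0.152,-0.004,0],-1],
    [[0,0,40],[-0.19,-0.005,0],-1]
  ]
}}

```text
t: 1.75
eef_pos: [418.1, 223.2, 259.8]
tcp_rot: [3.141, -0.0, 1.326]
ft_force: [0.9, -0.1, 0.5]
opening: 0.022
grip_force: 0.0
```

Emit:
{"fn": "move_arm", "kwargs": {
  "plan": [
    [[0,0,8],[-0.03,0.0235,0],-1],
    [[0,0,16],[-0.06,0.047,0],-1],
    [[0,0,24],[-0.09,0.07,0],-1],
    [[0,0,32],[-0.119,0.094,0],-1],
    [[0,0,40],[-0.149,0.117,0],-1]
  ]
}}

```text
t: 2.38
eef_pos: [496.4, 50.6, 259.8]
tcp_rot: [3.141, -0.0, 0.628]
ft_force: [-0.4, -0.2, 0.4]
opening: 0.003
grip_force: 0.0
```

Emit:
{"fn": "move_arm", "kwargs": {
  "plan": [
    [[0,0,8],[-0.008,0.037,0],-1],
    [[0,0,16],[-0.016,0.074,0],-1],
    [[0,0,16],[-0.016,0.074,0],-1]
  ]
}}

```text
t: 2.75
eef_pos: [527.4, -19.1, 259.4]
tcp_rot: [3.142, 0.0, 0.35]
ft_force: [0.2, -0.0, 0.2]
opening: 0.0
grip_force: 0.0
```

```bash
cat >> h.py <<'E'
np.set_printoptions(legacy='1.25')
AX=np.array([556.,25.5])
def fing(phi,off=18,R=30,z=164,side=1):
    return [*(AX+R*np.array([np.cos(phi),np.sin(phi)])+side*off*np.array([np.sin(phi),-np.cos(phi)])),z,phi+np.pi/2]
E
python3 -c "
from h import *
a=fing(-1.208,38);b=a[:];b[2]=230
plan([b,a,fing(-1.208,24)]+[fing(-1.208,18)]+[fing(p) for p in np.linspace(-1.208,.70,15)[1:]],lin=35,ang=8.)"
```

```text
t 2.75 tilt [3.142 0.   ] F [ 0.2 -0.   0.2]
[[[0, 0, -0.7], [0.0045, -0.0016, 0.0294], -1], [[0, 0, -0.7], [0.0045, -0.0016, 0.0624], -1], [[0, 0, -0.7], [0.0045, -0.0016, 0.0954], -1], [[0, 0, -0.7], [0.0185, -0.0018, 0.0954], -1], [[0, 0, -0.7], [0.0245, -0.0019, 0.0954], -1]]
[[[0, 0, -7.8], [0.0042, 0.0022, -0.0], -1], [[0, 0, -15.6], [0.0087, 0.0037, -0.0], -1], [[0, 0, -23.4], [0.0134, 0.0047, -0.0], -1], [[0, 0, -31.2], [0.0182, 0.005, -0.0], -1], [[0, 0, -39.0], [0.0229, 0.0046, -0.0], -1]]
[[[0, 0, -7.8], [0.0042, 0.0022, -0.0], -1], [[0, 0, -15.6], [0.0087, 0.0037, -0.0], -1], [[0, 0, -23.4], [0.0134, 0.0047, -0.0], -1], [[0, 0, -31.2], [0.0182, 0.005, -0.0], -1], [[0, 0, -39.0], [0.0229, 0.0046, -0.0], -1]]
[[[0, 0, -7.8], [0.0042, 0.0022, -0.0], -1], [[0, 0, -15.6], [0.0087, 0.0037, -0.0], -1], [[0, 0, -23.4], [0.0134, 0.0047, -0.0], -1], [[0, 0, -31.2], [0.0182, 0.005, -0.0], -1]]
```

Emit:
{"fn": "move_arm", "kwargs": {
  "plan": [
    [[0,0,-0.7],[0.0045,-0.0015,0.03],-1],
    [[0,0,-0.7],[0.0045,-0.0015,0.063],-1],
    [[0,0,-0.7],[0.0045,-0.0015,0.0955],-1],
    [[0,0,-0.7],[0.0185,-0.002,0.0955],-1],
    [[0,0,-0.7],[0.0245,-0.002,0.0955],-1]
  ]
}}

```text
t: 3.38
eef_pos: [549.7, -6.4, 165.0]
tcp_rot: [3.141, 0.001, 0.368]
ft_force: [-6.4, -7.9, -2.7]
opening: 0.005
grip_force: 4.5
```

Emit:
{"fn": "move_arm", "kwargs": {
  "plan": [
    [[0,0,-7.8],[0.0042,0.0022,0],-1],
    [[0,0,-15.6],[0.0087,0.0037,0],-1],
    [[0,0,-23.4],[0.0134,0.0047,0],-1],
    [[0,0,-31.2],[0.0182,0.005,0],-1],
    [[0,0,-39],[0.0229,0.0046,0],-1]
  ]
}}

```text
t: 4.0
eef_pos: [572.5, -3.8, 165.1]
tcp_rot: [3.141, 0.001, 1.052]
ft_force: [-1.6, -8.2, -5.9]
opening: 0.006
grip_force: 4.1
```

Run:
```python
from h import *
p=eyes.read_camera("side");save(p,"s1.png",(190,140,330,260),4)
print(readout.state()["ft_force"],readout.state()["eef_pos"])
```

```text
[-2.55188905 -5.89388381 -5.26452923] [572.92616392  -3.47438588 165.11887639]
```

View pics/s1.png

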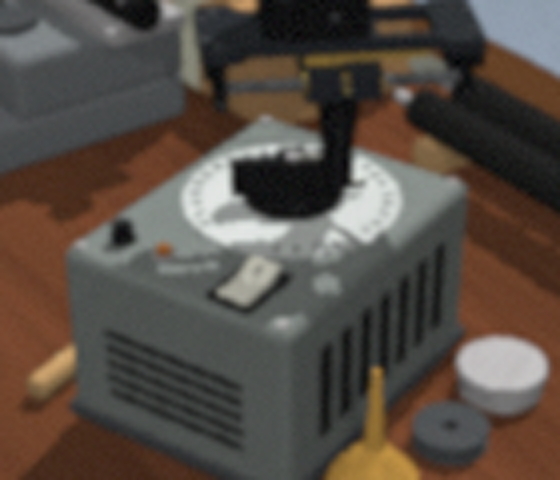

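The knob has turned with the fingers: the index end is now at about (360,183) beside the fingertip at (338,165), and the case stands square. I'll carry on with the push.

Emit:
{"fn": "move_arm", "kwargs": {
  "plan": [
    [[0,0,-7.8],[0.0042,0.0022,0],-1],
    [[0,0,-15.6],[0.0087,0.0037,0],-1],
    [[0,0,-23.4],[0.0134,0.0047,0],-1],
    [[0,0,-31.2],[0.0182,0.005,0],-1],
    [[0,0,-39],[0.0229,0.0046,0],-1]
  ]
}}

```text
t: 4.68
eef_pos: [588.3, 14.0, 165.3]
tcp_rot: [3.14, 0.002, 1.733]
ft_force: [-0.5, -6.7, -4.8]
opening: 0.005
grip_force: 3.4
```

Emit:
{"fn": "move_arm", "kwargs": {
  "plan": [
    [[0,0,-7.8],[0.0042,0.0022,0],-1],
    [[0,0,-15.6],[0.0087,0.0037,0],-1],
    [[0,0,-20],[0.0115,0.0043,0],-1],
    [[0,0,-20],[0.0115,0.0043,0],-1]
  ]
}}

```text
t: 5.18
eef_pos: [591.1, 26.4, 165.7]
tcp_rot: [3.14, 0.002, 2.078]
ft_force: [1.5, -5.1, -2.0]
opening: 0.005
grip_force: 2.1
```

```bash
cat >> h.py <<'E'
def both(n):
    for c,cr,s in(("top",(200,150,290,260),5),("side",(200,150,320,240),5)):
        p=eyes.read_camera(c); save(p,f"{c}_{n}.png",cr,s); np.save(f"{c}.npy",p,allow_pickle=True)
        if c=="top":
            # radial samples: bar top (z 180) and lines (z 148)
            a,g=polar(p,AX,180,10,38);i=g.argmax();print("bar-top white",a[i].round(3),g[i].round())
            a,g=polar(p,AX,148,55,68)
            for lo,hi in((.6,1.1),(4.5,5.)):
                m=(a>lo)&(a<hi);w=np.clip(245-g[m],0,None)**2;print("dark line",(a[m]*w).sum()/w.sum(),a[m][g[m].argmin()],g[m].min())
E
python3 -c "
from h import *
both('1')"
```

```text
bar-top white 4.734 111.0
dark line 0.8145996555190281 0.6981317007977318 67.49068
dark line 4.726629522746898 4.60766922526503 65.4028
```

View pics/top_1.png

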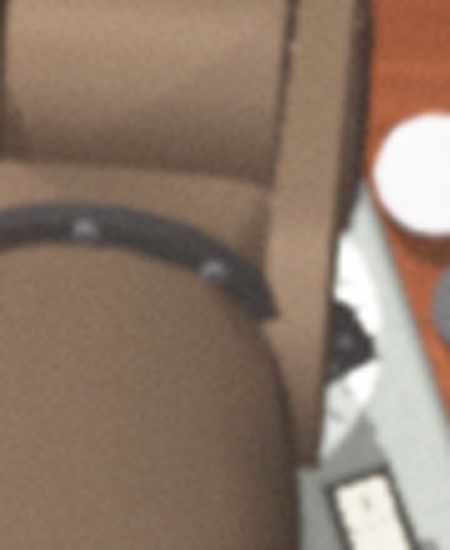

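```bash
python3 -c "
from h import *
s=readout.state();print(s['eef_pos'],s['tcp_rot'])
plan([fing(.60,17),fing(.70,17),fing(.70,17)],ang=6)
q=fing(.70,17);r=fing(.70,35)
r2=r[:];r2[2]=240;e=[470,-200,260,1.9]
plan([r,r2,e],start=q)
"
```

```text
[591.07938344  26.35359954 165.5526072 ] [3.13952687e+00 1.96945541e-03 2.07671203e+00]
t 5.28 tilt [3.14e+00 2.00e-03] F [ 1.4 -5.   0.4]
[[[0, 0, -5.4], [0.0021, 0.0004, 0.0016], -1], [[0, 0, -11.1], [0.0054, 0.0016, 0.0016], -1], [[0, 0, -11.1], [0.0054, 0.0016, 0.0016], -1]]
[[[0, 0, -0.0], [-0.018, 0.0, -0.0], -1], [[0, 0, -0.0], [-0.018, 0.0, -0.038], -1], [[0, 0, -0.0], [-0.018, 0.0, -0.076], -1], [[0, 0, 3.5], [-0.0317, -0.0402, -0.0793], -1], [[0, 0, 7.1], [-0.0454, -0.0803, -0.0827], -1]]
[[[0, 0, 3.5], [-0.0185, -0.0382, -0.0033], -1], [[0, 0, 7.1], [-0.0371, -0.0764, -0.0067], -1], [[0, 0, 10.6], [-0.0556, -0.1145, -0.01], -1], [[0, 0, 14.2], [-0.0741, -0.1527, -0.0133], -1]]
```

Emit:
{"fn": "move_arm", "kwargs": {
  "plan": [
    [[0,0,-5.5],[0.0022,0.0006,0],-1],
    [[0,0,-11],[0.0056,0.0016,0],-1],
    [[0,0,-11],[0.0056,0.0016,0],-1]
  ]
}}

```text
t: 5.65
eef_pos: [590.5, 32.3, 165.6]
tcp_rot: [3.138, 0.003, 2.27]
ft_force: [4.0, -3.3, -0.6]
opening: 0.003
grip_force: 2.8
```

Emit:
{"fn": "move_arm", "kwargs": {
  "plan": [
    [[0,0,0],[-0.018,0,0],-1],
    [[0,0,0],[-0.018,0,-0.038],-1],
    [[0,0,0],[-0.018,0,-0.076],-1],
    [[0,0,3.5],[-0.0317,-0.04,-0.079],-1],
    [[0,0,7],[-0.0454,-0.08,-0.083],-1]
  ]
}}

```text
t: 6.28
eef_pos: [556.6, -55.1, 248.0]
tcp_rot: [3.141, 0.0, 2.145]
ft_force: [0.3, -1.2, 0.4]
opening: 0.006
grip_force: 0.0
```

Emit:
{"fn": "move_arm", "kwargs": {
  "plan": [
    [[0,0,3.5],[-0.0185,-0.038,-0.003],-1],
    [[0,0,7],[-0.037,-0.076,-0.006],-1],
    [[0,0,10.5],[-0.0555,-0.1145,-0.01],-1],
    [[0,0,14],[-0.074,-0.153,-0.013],-1],
    [[0,0,14],[-0.074,-0.153,-0.013],-1]
  ]
}}

```text
t: 6.9
eef_pos: [467.9, -201.7, 260.9]
tcp_rot: [3.141, 0.001, 1.898]
ft_force: [0.1, -0.1, -0.5]
opening: 0.008
grip_force: 0.0
```

```bash
python3 -c "
from h import *
both('2')"
```

```text
bar-top white 0.798 211.0
dark line 0.8216884829857974 0.8203047484373349 206.28401
dark line 4.7486611778033545 4.747295565424577 200.65335
```

View pics/top_2.png

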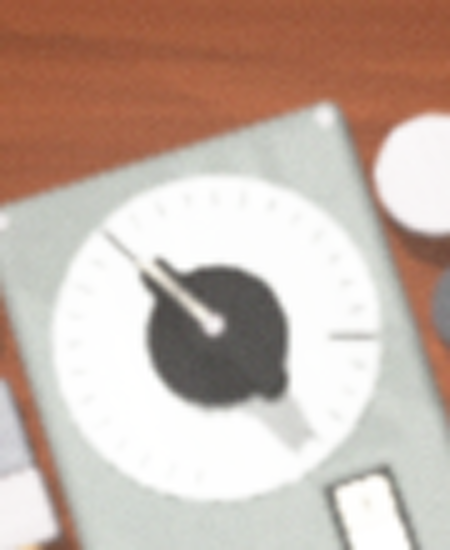

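```bash
cat > fit.py <<'E'
from h import *
from scipy.optimize import minimize
p=np.load("top.npy",allow_pickle=True).item()
g=cv2.GaussianBlur(cv2.cvtColor(p["img"],cv2.COLOR_RGB2GRAY).astype(np.float32),(0,0),.5)
def samp(P):
    K=p["K"];E=p["extrinsics"];c=((P-E[:3,3])@E[:3,:3])*[1,-1,-1];q=c@K.T;q=(q[:,:2]/q[:,2:]).astype(np.float32)
    return cv2.remap(g,q[None,:,0],q[None,:,1],cv2.INTER_CUBIC)[0]
def ray(cx,cy,t,rs,z): t=np.atleast_1d(t);T,R=np.meshgrid(t,rs);T,R=T.ravel(),R.ravel();return samp(np.c_[cx+R*np.cos(T),cy+R*np.sin(T),np.full(T.size,z)])
k=np.arange(0,28)*.2
def cost(x,r0,r1):
    t=x[2]+2.7-k; long=x[2]+2.7-np.array([2.2,4.6])
    return ray(x[0],x[1],t,np.arange(r0,r1,1.),148).mean()+ .5*ray(x[0],x[1],long,np.arange(52,71,1.),148).mean()
best=None
for r0 in(60,62,64,66,68):
    m=minimize(cost,[556,25.5,.34],args=(r0,r0+6),method="Nelder-Mead",options=dict(initial_simplex=[[556,25.5,.34],[558,25.5,.34],[556,27.5,.34],[556,25.5,.37]]))
    print(r0,m.x.round(3),round(m.fun,1))
    if best is None or m.fun<best.fun: best=m
cx,cy,y=best.x;print("110 dir",y+.5)
t=np.arange(y+.2,y+.8,.005)
def peak(z,rs,sgn):
    v=np.array([ray(cx,cy,a,rs,z).mean() for a in t])*sgn;i=v.argmax();w=np.clip(v-v.max()+30,0,None)*(abs(t-t[i])<.15);return (t*w).sum()/w.sum()
print("bar white z180",peak(180,np.arange(14,40,1.),1),"line",peak(148,np.arange(56,71,1.),-1))
for r in(14,20,26,32,38): print(r,round(peak(180,np.array([r-1.,r,r+1]),1),3),end=" ")
E
python3 fit.py
```

```text
60 [5.57834e+02 2.62720e+01 3.34000e-01] 351.9
62 [5.57816e+02 2.62060e+01 3.35000e-01] 350.4
64 [5.5777e+02 2.6124e+01 3.3500e-01] 350.3
66 [5.57697e+02 2.61250e+01 3.35000e-01] 351.9
68 [523.542 -39.518   0.815] 218.7
110 dir 1.3151758059093337
bar white z180 1.0807971062482338 line 1.3590731468855644
14 1.487 20 1.09 26 1.09 32 1.084 38 1.601
```

```bash
sed -i 's/,66,68)/,66)/' fit.py
cat >> fit.py <<'E'
print()
# ridge of the white line as free line at z 180 in world plane
P=[]
d=np.array([np.cos(.82),np.sin(.82)]);n=np.array([-d[1],d[0]])
for s in np.arange(6,40,2.):
    o=np.arange(-5,5.1,.25);Q=np.array([cx,cy])+s*d+o[:,None]*n
    v=samp(np.c_[Q,np.full(len(Q),180.)]);w=np.clip(v-v.max()+60,0,None);P.append([s,(o*w).sum()/w.sum(),v.max()])
P=np.array(P);print(P.round(1).tolist());f=np.polyfit(P[:,0],P[:,1],1);print("line dir",.82+np.arctan(f[0]),"offset at axis",f[1])
E
python3 fit.py
```

```text
60 [5.57834e+02 2.62720e+01 3.34000e-01] 351.9
62 [5.57816e+02 2.62060e+01 3.35000e-01] 350.4
64 [5.5777e+02 2.6124e+01 3.3500e-01] 350.3
66 [5.57697e+02 2.61250e+01 3.35000e-01] 351.9
110 dir 0.8354558706911062
bar white z180 0.8313102011429879 line 0.8359554788393018
14 0.824 20 0.827 26 0.834 32 0.552 38 0.571 
[[6.0, -0.1, 229.1], [8.0, -0.1, 228.2], [10.0, -0.1, 223.7], [12.0, -0.0, 212.4], [14.0, 0.0, 204.6], [16.0, 0.1, 199.7], [18.0, 0.1, 197.2], [20.0, 0.1, 188.4], [22.0, 0.3, 181.1], [24.0, 0.3, 187.6], [26.0, 0.3, 195.0], [28.0, 0.3, 197.6], [30.0, 0.3, 205.8], [32.0, 0.3, 211.7], [34.0, 0.4, 219.4], [36.0, 0.5, 227.4], [38.0, 0.3, 229.8]]
line dir 0.8384571413073338 offset at axis -0.2265359385212245
```

```bash
sed 's/"top.npy"/"p0.npy"/' fit.py > fit0.py; python3 fit0.py | sed -n 3p; python3 -c "
from h import *
plan([[484,-42,220,1.906],[484,-42,175,1.906],[484,-42,163,1.906]])"
```

```text
64 [5.57761e+02 2.61070e+01 3.36000e-01] 353.9
t 7.0 tilt [ 3.141 -0.   ] F [0.2 0.7 0.2]
[[[0, 0, -0.1], [0.0361, 0.0164, 0.0101], -1], [[0, 0, -0.1], [0.0722, 0.0328, 0.0203], -1], [[0, 0, -0.2], [0.1083, 0.0492, 0.0304], -1], [[0, 0, -0.3], [0.1443, 0.0656, 0.0405], -1], [[0, 0, -0.3], [0.1443, 0.0656, 0.0855], -1]]
[[[0, 0, -0.0], [0.0, 0.0, 0.012], -1]]
```

View pics/side_2.png

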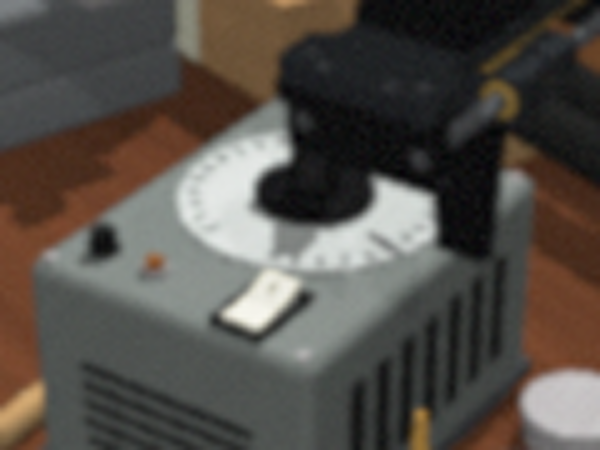

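The case hasn't moved (the fit agrees to 0.1 mm). In the top view the index and the 110 V line agree to about 0.005 rad. The side view shows the rocker still off at (262,300), with the hand hiding the index. Next I press the rocker.

Emit:
{"fn": "move_arm", "kwargs": {
  "plan": [
    [[0,0,0],[0.036,0.0165,0.01],-1],
    [[0,0,0],[0.072,0.033,0.02],-1],
    [[0,0,0],[0.108,0.049,0.03],-1],
    [[0,0,0],[0.144,0.0655,0.0405],-1],
    [[0,0,0],[0.144,0.0655,0.0855],-1]
  ]
}}

```text
t: 7.62
eef_pos: [485.4, -39.0, 175.6]
tcp_rot: [3.137, 0.002, 1.907]
ft_force: [0.1, 0.4, -1.0]
opening: 0.007
grip_force: 0.0
```

Emit:
{"fn": "move_arm", "kwargs": {
  "plan": [
    [[0,0,0],[0,0,0.012],-1],
    [[0,0,0],[0,0,0.016],-1],
    [[0,0,0],[0,0,0.019],-1],
    [[0,0,0],[0,0,0.021],-1]
  ]
}}

```text
t: 8.12
eef_pos: [484.5, -42.2, 154.6]
tcp_rot: [3.139, 0.001, 1.901]
ft_force: [3.2, 1.7, 3.4]
opening: 0.002
grip_force: 1.6
```

Emit:
{"fn": "move_arm", "kwargs": {
  "plan": [
    [[0,0,0],[0,0,0.001],-1],
    [[0,0,0],[0,0,0.002],-1],
    [[0,0,0],[0,0,0.003],-1]
  ]
}}

```text
t: 8.5
eef_pos: [484.3, -42.2, 151.9]
tcp_rot: [3.14, 0.001, 1.902]
ft_force: [-3.6, 0.9, 27.2]
opening: 0.003
grip_force: 13.5
```

Emit:
{"fn": "move_arm", "kwargs": {
  "plan": [
    [[0,0,0],[0,0,-0.02],-1],
    [[0,0,0],[0,0,-0.06],-1],
    [[0,0,0],[0,0,-0.1],-1],
    [[0,0,0],[-0.036,-0.0165,-0.105],-1],
    [[0,0,0],[-0.072,-0.033,-0.11],-1]
  ]
}}

```text
t: 9.12
eef_pos: [475.2, -121.4, 260.9]
tcp_rot: [-3.141, -0.0, 1.903]
ft_force: [0.9, -0.0, 0.0]
opening: 0.005
grip_force: 0.0
```

Emit:
{"fn": "move_arm", "kwargs": {
  "plan": [
    [[0,0,0],[-0.036,-0.03,0],-1],
    [[0,0,0],[-0.072,-0.06,0],-1],
    [[0,0,0],[-0.108,-0.09,0],-1],
    [[0,0,0],[-0.144,-0.1,0],-1],
    [[0,0,0],[-0.144,-0.1,0],-1]
  ]
}}

```text
t: 9.75
eef_pos: [427.3, -291.1, 259.9]
tcp_rot: [-3.141, -0.001, 1.899]
ft_force: [0.1, 0.2, -0.8]
opening: 0.003
grip_force: 0.0
```

```bash
python3 - <<'E'
from h import *
both('3'); a=cv2.imread("pics/top_3.png");b=cv2.imread("pics/side_3.png")
h=450;b=b[:h];a=cv2.resize(a,(int(450*h/550),h));im=np.hstack([a,b]);cv2.imwrite("pics/fin.png",cv2.resize(im,(800,int(h*800/im.shape[1]))))
E
python3 fit.py|tail -8
```

```text
bar-top white 0.798 213.0
dark line 0.8210439262554062 0.8203047484373349 206.82616
dark line 4.748311520968321 4.747295565424577 202.42357
62 [5.57847e+02 2.61870e+01 3.34000e-01] 351.6
64 [5.57753e+02 2.61380e+01 3.35000e-01] 351.3
66 [5.57706e+02 2.60390e+01 3.36000e-01] 352.8
110 dir 0.8346846332996513
bar white z180 0.8301401302597482 line 0.8350955409584115
14 0.824 20 0.824 26 0.834 32 0.552 38 0.571 
[[6.0, -0.1, 229.5], [8.0, -0.1, 228.0], [10.0, -0.1, 223.6], [12.0, -0.0, 212.8], [14.0, 0.0, 206.0], [16.0, 0.0, 203.5], [18.0, -0.0, 198.3], [20.0, 0.1, 190.5], [22.0, 0.2, 183.8], [24.0, 0.3, 188.7], [26.0, 0.3, 196.7], [28.0, 0.3, 200.2], [30.0, 0.3, 206.9], [32.0, 0.3, 213.9], [34.0, 0.4, 221.3], [36.0, 0.4, 228.1], [38.0, 0.3, 231.7]]
line dir 0.8375630194541802 offset at axis -0.23392931857749955
```

View pics/fin.png

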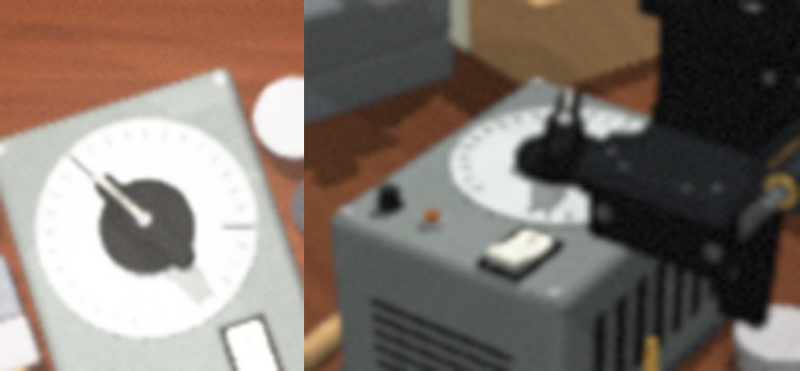

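The left half shows the index running into the 110 V line, from (147,218) to (75,158). The right half shows the rocker at (522,250) tipped on, the case unmoved and the hand clear.

```bash
python3 -c "
from h import *
print(env.job_done())"
```

```text
the job is handed in; nothing more can be done
None
```

The dial index was pushed to the 110 V line (within about 0.005 rad by the camera fit), then the mains rocker was pressed on to its stop; the dimmerstat did not shift, the hand ended clear, and the job was handed in at about 10 s.

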